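# Tuck a brace's tongue under the lining and hold it down

## Task

On the bench lie three loose wooden braces; take the one with a thin flat tongue at one end and slide that tongue, without lifting the lining, under the slotted lining strip that overlaps the rim of the ukulele soundboard, until more than half of the tongue is covered and the brace lies between the two pencil lines. Then press the brace flat down on the sprung soundboard so that it sinks a few millimetres, about half of its travel, and finish while still holding the brace pressed down like that. Leave the other things on the bench where they are.

Things in the scene. Friction and masses are not known exactly. Their poses are not given: they have to be found in the camera images.
- brace_mid (a point): The brace to use: bare spruce, lying loose on its underside; a bar 90 mm long, 14 wide, 18 high, and beyond one end, flush with the underside, a flat tongue 30 mm long, 14 wide, 4 thick. About 30 g. This point: centre of the bar, 9 mm above its underside, 45 mm from either end of the bar. x along the brace to the tongue, z up. The other two braces (120 and 75 mm long) have no tongue.
- tongue_tip (a point): Middle of the end of the brace's tongue, on its underside: 75 mm along x from the centre of the bar and 9 mm below it. Same axes.
- lap (a point): Point on the soundboard's top straight below the middle of the lining's free edge, midway between the pencil lines. x points in under the lining (the way the tongue slides), level; z up. 24 mm in, a block stops the tongue. Pencil lines: along x, 13 mm either side of the middle. The soundboard (pale, ukulele-shaped) reaches 145 mm back (-x), free of obstacles 55 mm to either side.
- lip (a point): Middle of the lining's free edge, at its underside, 7 mm above the unpressed soundboard, whose top is 24 mm above the bench. The lining: wooden strip with saw slots, 49 mm deep, 76 mm long, 4 mm thick, hinged along its far edge on a block. It and the soundboard are on a plywood gluing board fixed to the bench.
- lining (a joint): Angle by which the lining is lifted about its far edge (49 mm from the free edge), rad: 0 lying at rest, grows as it is lifted. A light spring holds it down with about 1 N at the free edge.
- bed (a joint): How far the soundboard is pressed straight down, m: 0 unpressed, 0.008 at the end of its travel. It starts to sink at about 2 N and then takes 2.5 N more for each mm (12 N at 4 mm); it springs back when let go.
Things that resemble listed ones, but are neither listed nor needed, are in the scene too. What is shaped like the part that bears brace_mid but purple or red is not meant.

How it is judged (in metres and radians):
At the end, for the whole second after the job is handed in: Tongue over 14 mm under the lining; tip and bar centre within 8 mm of the middle line; brace flat (tilt under 0.06 rad, tip within 2.5 mm of the soundboard) and still; fingers hold it down, over 3 N, soundboard sunk 1.5 to 6.8 mm; lining down (under 0.04 rad) (x of tongue_tip in the frame of lap above 0.014 m and y of tongue_tip in the frame of lap between -0.008 and 0.008 m and y of brace_mid in the frame of lap between -0.008 and 0.008 m and z of tongue_tip in the frame of lap between -0.003 and 0.0025 m and angle between brace_mid's own z axis and vertical below 0.06 rad and value of joint bed between 0.0015 and 0.0068 m and contact force between brace and bed above 3 N and contact force between the fingers and brace above 1 N and value of joint lining below 0.04 rad and linear speed of brace below 0.02 m/s); the arm keeps its last pose, push and grip.
It fails at once if the lining is lifted (by more than 0.08 rad, 4 mm at its free edge) (value of joint lining above 0.08 rad).
It fails at once if another thing on the bench is moved by more than 30 mm (distance of any of brace_plain, brace_short, glue, pot, cclamp, sander, square from where it was at the start of the episode above 0.03 m).
It also fails if it takes over 43 s, if anything falls off the work surface, if the arm or the gripper's body presses on something with over 40 N, if the wrist force passes 120 N, or if a joint passes its speed limit or range.

## Robot

A 6-joint arm with a two-finger parallel gripper is mounted at the origin on the work surface. World frame = base frame: x ahead of the robot, y to its left, z up, the work surface at z = 0. Lengths are in m, angles in degrees, forces in N, time in s.
With the tool pointing down it reaches from about 0.4 to 0.825 m from the base axis. Payload 7 kg.
Tool frame: the origin (TCP) lies at the very end of the fingers, on their centre line; the grasp point (between the pads) lies 19 mm behind it; z points along the fingers, y is the direction in which the jaws open and shut (so a half turn about z gives the same grasp; the last joint's range is limited). The gripper opens to 88 mm and grips with 3 to 60 N. Pads are 19 mm wide; open, the fingers measure 130 mm over their backs; the gripper's body (78 mm by 193 mm) begins 47 mm behind the grasp point.
Start: joints at [-57.175, 20.546, 0.682, 0, -70.136, -16.507], TCP at [0.19, -0.648, 0.227] pointing down, gripper open.
Joint ranges: [-176.03, 176.03], [-82.01, 121.73], [-58.28, 71.71], [-173.87, 95.51], [-174.79, -0.11], [-173.66, 173.66]. Speed limits (degrees/s): [136.94, 136.94, 172.46, 180, 180, 180].

## Interface

Orientations are given as [roll, pitch, yaw] about the fixed x, y, z axes, in that order (R = Rz(yaw) Ry(pitch) Rx(roll)).
In Python, from plant import ctrl gives the robot as it stands.
- The arm moves only by the tool move_arm, never from a script. Its argument "increments" is a list of rows, each a list of 2 entries, a list of its own where there are three numbers: the shift along the world's x, y, z in mm, then the turn about the world's z in rad. A call has exactly 8 rows; each row shifts and turns the pose as measured when the row begins; what a row does not reach is not made up. A row lasts 1/10 s, in which the tool goes at most 50 mm and 8.59 degrees, less where a joint would pass 70% of its speed; a pose out of reach is approached as far as the arm can. A call with a gripper value outside its range is refused whole. "jaw" is the gripper command: -1 is shut, 1 is fully open, values between are in proportion, set as the call begins (left out, the last holds). The fingers move at their own pace and stop on an object; the grip force is fixed at half the most. Time passes only in rows, so rows that do not move let the fingers close, or fill a call up. It gives the time, the measured TCP pose, the force and the opening at its end, in the units of the state.
- ctrl.get_obs(): the state, without advancing time (a new reading comes with each control period).
- ctrl.snapshot(name): name is "side" or "top" or "wrist"; returns a dict with "color" (480x640x3 uint8, red, green, blue), "fx", "fy", "cx", "cy" (pixels), "R" (3x3) and "t" (3): a world point X has camera coordinates R X + t. Camera axes: x right, y down, z forward; pixel columns grow to the right and rows downward; lengths in m; the calibration is good to about 2 mm. A picture is of the moment at which its call begins. There is no depth.
- ctrl.close_job(): hands the job in, once; it reports no verdict.
The state is a dict: "clock": time; "joint_pos": joint angles; "qvel": joint speeds; "tau": joint torques, N m; "tool_pos": TCP position; "orientation": TCP orientation; "force": force on the tool from outside, world axes, zero at the start; "moment": the same for the moment, N m; "opening": finger opening in m.
Only numpy, scipy, OpenCV 4.12 (cv2) and the standard library are available. Lean on these libraries where they do the work, as an engineer would, in place of code of your own. Each camera call takes 0.05 s, during which the arm holds its last target.

## Working session

There is one attempt and no reset: what is moved stays moved. The work goes in short steps, Python scripts to look and compute and a tool call to move; the robot and the scene stay as the last step left them, time stands still between calls to the robot, and variables do not carry over. Pictures are saved under pics/ and viewed, and the job is handed in when it is done.

Besides the shell and the picture viewer there is one more tool, called after "Emit:" by a JSON object that holds its "api" and its "payload", one argument or row to a line. move_arm: Moves the arm, as the interface text tells. Its arguments: {"type":"object","properties":{"increments":{"type":"array","items":{"type":"array"}},"jaw":{"type":"number"}},"required":["increments"]}

```bash
ls; mkdir -p pics
python3 - <<'E'
from plant import ctrl
import cv2
print(ctrl.get_obs())
for n in ["top","side","wrist"]:
    s=ctrl.snapshot(n); cv2.imwrite(f"pics/{n}0.png",s["color"][:,:,::-1]); print(n,s["fx"],s["cx"],s["cy"],s["R"],s["t"])
E
```

```text
pics
{'clock': 0.0, 'joint_pos': array([-5.71761394e+01,  2.05906891e+01,  6.32501658e-01, -2.09476725e-02,
       -7.01371065e+01, -1.65069176e+01]), 'qvel': array([ 0.00505142,  0.09878189, -0.00113637,  0.08466889, -0.03492782,
       -0.0149724 ]), 'tau': array([ 1.24765243e-04, -5.82720459e+01,  2.93067491e+01,  6.99736297e+00,
        6.94264789e-03, -1.13018880e-04]), 'tool_pos': array([ 0.18947051, -0.64732867,  0.22561886]), 'orientation': array([ 1.79903038e+02, -8.19820374e-03, -1.63690184e+02]), 'force': array([ 0.62943963, -0.32390024,  0.47452444]), 'moment': array([-0.05971237, -0.08720757,  0.00967714]), 'opening': 0.08789637696334567}
top 475.26484847722156 317.9556663189953 247.11496223327492 [[-0.00639595 -0.99994413 -0.00841572]
 [-0.99505304  0.00719857 -0.09908398]
 [ 0.09913902  0.00774035 -0.99504349]] [0.14837966 0.47038059 0.99318357]
side 480.35474449357645 322.578068329695 234.5107182530979 [[-0.69124638 -0.72255019 -0.0099829 ]
 [-0.54765355  0.53283984 -0.64510254]
 [ 0.47143826 -0.44045763 -0.76403079]] [0.42608974 0.22783339 0.83390909]
wrist 412.12905097651344 321.45229754617566 246.35792563486012 [[-0.28143329  0.95957847  0.00211209]
 [ 0.91320767  0.267156    0.30770021]
 [ 0.29469824  0.08852586 -0.95148101]] [ 0.67480632 -0.03907299  0.39341893]
```

View pics/top0.png

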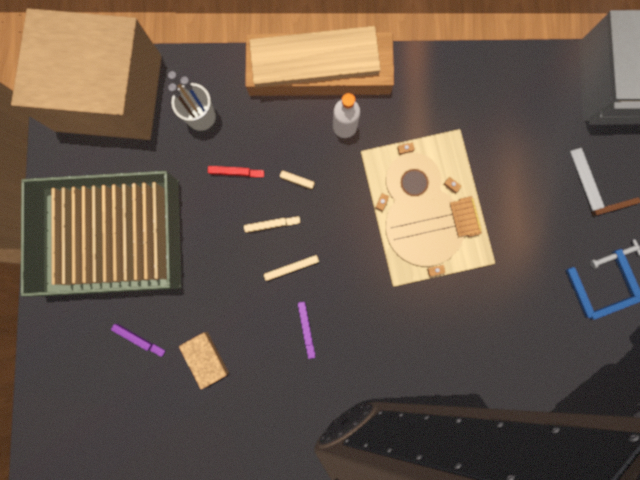

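View pics/side0.png

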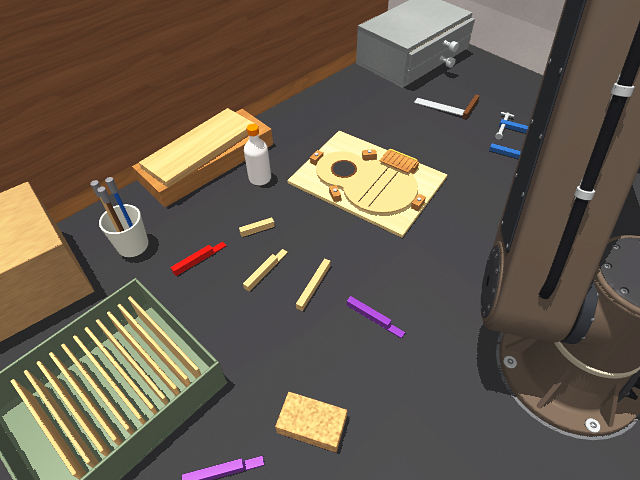

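View pics/wrist0.png

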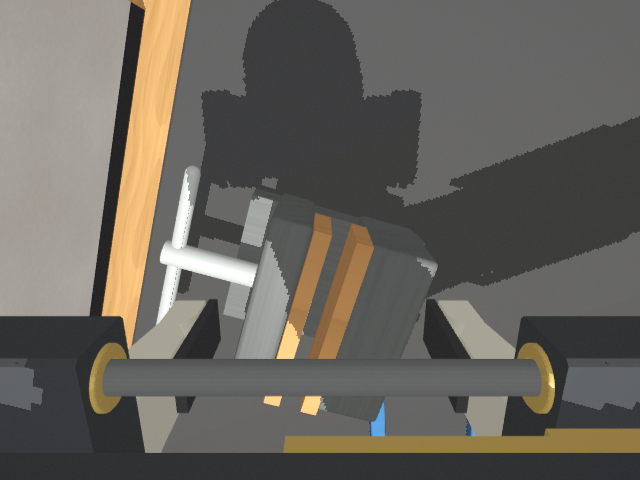

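The top view shows the tongued brace at about (245,229) to (300,220), with its tongue at the right end. The lining is at about (465,216), and the pencil lines run from (390,234) to (455,220). I'll zoom in next.

```bash
cat > h.py <<'E'
import numpy as np, cv2
from plant import ctrl
def ray(s,u,v,z):
    d=s["R"].T@np.array([(u-s["cx"])/s["fx"],(v-s["cy"])/s["fy"],1]); c=-s["R"].T@s["t"]
    return c+d*(z-c[2])/d[2]
def proj(s,X):
    p=s["R"]@np.array(X)+s["t"]; return np.array([s["fx"]*p[0]/p[2]+s["cx"],s["fy"]*p[1]/p[2]+s["cy"]])
def crop(s,x0,y0,w,h,k,name):
    cv2.imwrite("pics/"+name,cv2.resize(np.ascontiguousarray(s["color"][y0:y0+h,x0:x0+w,::-1]),None,fx=k,fy=k,interpolation=cv2.INTER_CUBIC))
E
python3 - <<'E'
from h import *
s=ctrl.snapshot("top"); crop(s,230,190,100,70,8,"tb.png"); crop(s,370,170,125,90,6,"tl.png")
s=ctrl.snapshot("side"); crop(s,230,235,80,65,8,"sb.png"); crop(s,330,135,110,80,7,"sl.png")
E
```

```text
(no output)
```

View pics/tb.png

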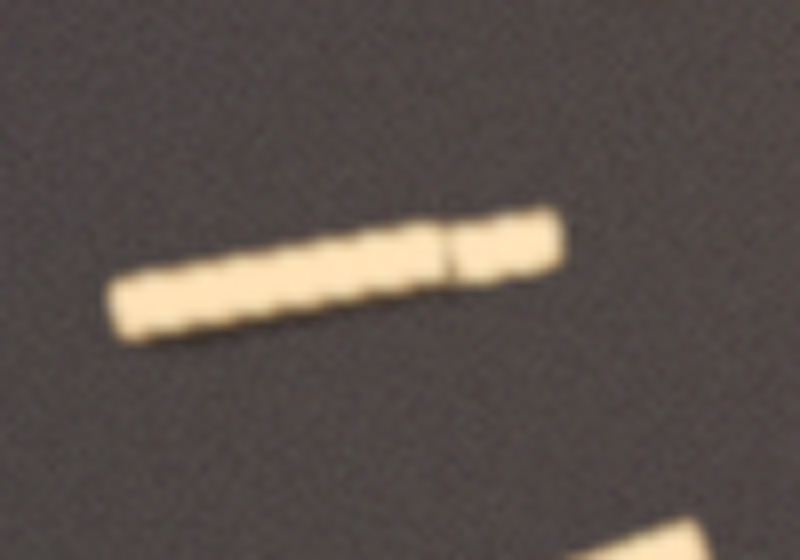

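View pics/tl.png

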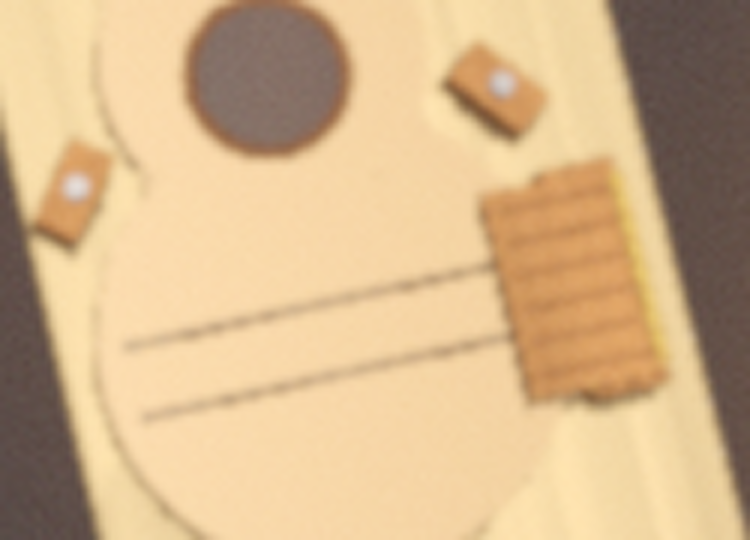

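View pics/sb.png

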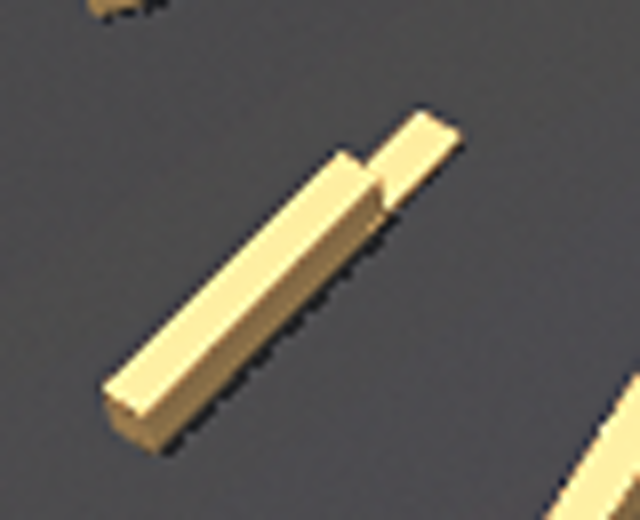

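View pics/sl.png

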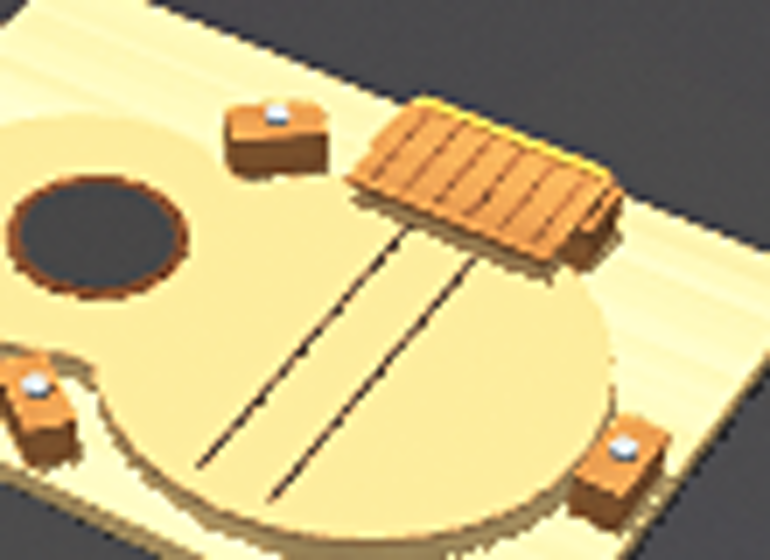

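Run:
```python
from h import *
T=ctrl.snapshot("top"); S=ctrl.snapshot("side")
def f(s,x0,y0,k,pts,z):
    P=np.array([ray(s,(x+.5)/k-.5+x0,(y+.5)/k-.5+y0,z) for x,y in pts])*1e3; print(P[:,:2].round(1).tolist()); return P[:,:2]
def ang(d): return np.degrees(np.arctan2(d[1],d[0])).round(2)
for nm,s,a,b,t in [("top",T,[(108,285),(128,342)],[(438,222),(445,282)],[(558,208),(565,268)]),("side",S,[(103,387),(140,415)],[(342,152),(380,182)],[(420,112),(462,136)])]:
    o=(230,190,8) if nm=="top" else (230,235,8)
    A=f(s,*o,a,.018).mean(0);B=f(s,*o,b,.018).mean(0);t=f(s,*o,t,.004).mean(0)
    print(nm,"mid",(A+B)/2,"len",np.linalg.norm(B-A),"ang",ang(B-A),"tip",t,ang(t-A),np.linalg.norm(t-B))
for nm,s,o,l1,l2,e in [("top",T,(370,170,6),[(130,347),(495,265)],[(145,417),(510,337)],[(483,197),(530,402)]),("side",S,(330,135,7),[(200,466),(408,228)],[(270,500),(475,260)],[(348,180),(550,262)])]:
    a=f(s,*o,l1,.024);b=f(s,*o,l2,.024);e=f(s,*o,e,.035)
    print(nm,"line ang",ang(a[1]-a[0]),ang(b[1]-b[0]),"edge ang",ang(e[1]-e[0]),np.linalg.norm(e[1]-e[0]),"edge mid",e.mean(0),"linemids",(a[0]+b[0])/2,(a[1]+b[1])/2,)
```

```text
[[520.9, 307.1], [505.3, 301.6]]
[[537.4, 217.7], [521.0, 215.8]]
[[543.4, 185.9], [526.7, 184.0]]
top mid [521.14291665 260.55596513] len 89.02818528774219 ang -79.56 tip [535.02258864 184.91456002] -79.59 32.39021477631594
[[521.1, 305.9], [508.4, 304.5]]
[[536.2, 218.0], [522.1, 217.3]]
[[541.4, 188.8], [527.7, 186.1]]
side mid [521.9239577 261.4291605] len 88.76551782219155 ang -80.66 tip [534.57244585 187.45732075] -80.43 30.66490776795103
[[512.7, -12.4], [541.4, -143.7]]
[[487.5, -17.2], [515.3, -148.1]]
[[564.0, -137.2], [490.5, -151.3]]
top line ang -77.69 -78.0 edge ang -169.17 74.79991859872025 edge mid [ 527.27277079 -144.23776341] linemids [500.10620693 -14.81015316] [ 528.34422374 -145.9074396 ]
[[512.7, -9.9], [540.7, -140.9]]
[[487.3, -14.9], [514.6, -144.9]]
[[563.2, -134.6], [489.7, -151.7]]
side line ang -77.95 -78.13 edge ang -166.89 75.46721662431051 edge mid [ 526.49552445 -143.13006919] linemids [500.00441974 -12.40831341] [ 527.64139652 -142.89765638]
```

Both views agree to within 2–3 mm. The brace is centred at about (521.5, 261) with heading −80°, and the lap is at about (527.5, −143.5) with heading −78°. The tool yaw needs to go from −163.7° to −80°. I'm moving over now with the jaw partly open.

Emit:
{"api": "move_arm", "payload": {
  "increments": [
    [[26,41,0],0.08],
    [[26,41,0],0.08],
    [[26,41,0],0.08],
    [[26,41,0],0.08],
    [[26,41,0],0.08],
    [[26,41,0],0.08],
    [[26,41,0],0.08],
    [[26,41,0],0.08]
  ],
  "jaw": -0.1
}}

```text
clock: 1.15
tool_pos: [0.3985, -0.3128, 0.2246]
orientation: [180.0, -0.1, -126.2]
force: [1.4, -1.1, 0.3]
opening: 0.04
```

Emit:
{"api": "move_arm", "payload": {
  "increments": [
    [[16,46,0],0.07],
    [[16,46,0],0.07],
    [[16,46,0],0.07],
    [[10,48,0],0.07],
    [[10,48,0],0.07],
    [[10,48,0],0.07],
    [[10,48,0],0.07],
    [[10,48,0],0.07]
  ]
}}

```text
clock: 1.95
tool_pos: [0.4979, 0.074, 0.2276]
orientation: [-179.6, 0.1, -92.6]
force: [2.1, -0.2, -0.2]
opening: 0.0395
```

Emit:
{"api": "move_arm", "payload": {
  "increments": [
    [[6,45,0],0.06],
    [[6,45,0],0.06],
    [[6,45,0],0.06],
    [[6,40,-10],0.06],
    [[2,20,-20],0.02],
    [[0,10,-20],0],
    [[0,0,-20],0],
    [[0,0,0],0]
  ]
}}

```text
clock: 2.75
tool_pos: [0.5241, 0.2962, 0.1565]
orientation: [-179.3, 0.3, -76.4]
force: [-1.0, -0.9, -0.9]
opening: 0.039
```

Run:
```python
from h import *
o=ctrl.get_obs();print(o["tool_pos"],o["orientation"],o["force"],o["opening"])
s=ctrl.snapshot("wrist"); cv2.imwrite("pics/w1.png",s["color"][:,:,::-1])
for X in [(.521,.261,.018),(.5355,.186,.004),(o["tool_pos"])]: print(proj(s,X))
```

```text
[0.52412745 0.29616523 0.15654022] [-179.30718307    0.25484154  -76.40259369] [-1.00413232 -0.87948336 -0.93835865] 0.03896762702671251
[339.89626282 186.267835  ]
[345.92378357  74.08057214]
[322.4567862  319.56772319]
```

View pics/w1.png

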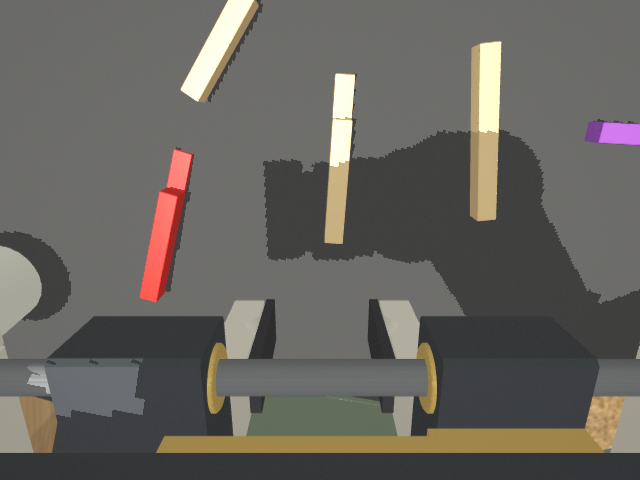

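The wrist view agrees with the estimate: the tip is at (344,75) and the bar runs from (342,118) to (334,243), against predictions of (346,74) and a centre at (340,186). I overshot in y, so I'll correct that and descend.

Emit:
{"api": "move_arm", "payload": {
  "increments": [
    [[-1,-12,-15],-0.03],
    [[-1,-12,-15],-0.03],
    [[-1,-11,-15],0],
    [[0,0,-20],0],
    [[0,0,-20],0],
    [[0,0,-15],0],
    [[0,0,-8],0],
    [[0,0,0],0]
  ]
}}

```text
clock: 3.6
tool_pos: [0.5288, 0.2619, 0.0604]
orientation: [-178.2, 0.7, -80.1]
force: [-0.0, 0.7, -0.7]
opening: 0.0395
```

Run:
```python
from h import *
o=ctrl.get_obs();print(o["tool_pos"],o["orientation"],o["force"],o["opening"])
s=ctrl.snapshot("wrist"); cv2.imwrite("pics/w2.png",s["color"][:,:,::-1])
for X in [(.521,.261,.018),(.5355,.186,.004),(o["tool_pos"])]: print(proj(s,X))
```

```text
[0.52877123 0.26192142 0.06040474] [-178.20587142    0.74557939  -80.05320834] [-0.01416568  0.69824767 -0.67772111] 0.039462894228488234
[339.72408433 281.15701488]
[338.96307387 129.65841267]
[322.68884861 319.44994074]
```

View pics/w2.png

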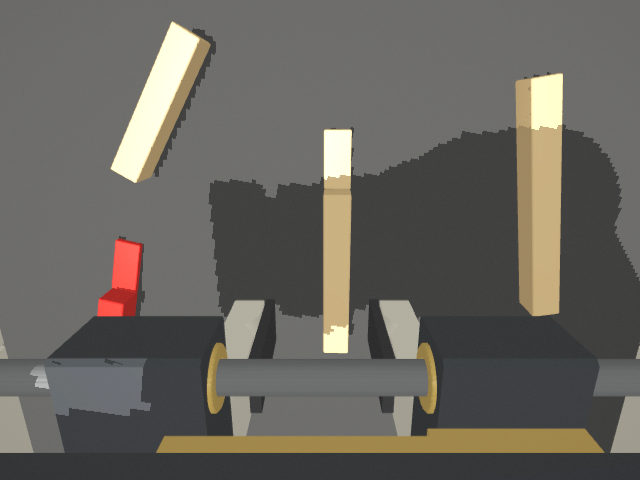

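The brace is vertical in the image at column 337 and the fingers are centred at column 322, so I need about −7 mm in x. The yaw is right. I'll descend more gently to limit tilt drift.

Emit:
{"api": "move_arm", "payload": {
  "increments": [
    [[-4,0,0],0],
    [[-3,0,-5],0],
    [[0,0,-8],0],
    [[0,0,-8],0],
    [[0,0,-8],0],
    [[0,0,-5],0],
    [[0,0,0],0],
    [[0,0,0],0]
  ]
}}

```text
clock: 4.45
tool_pos: [0.5227, 0.2634, 0.0269]
orientation: [-178.0, 0.9, -80.0]
force: [-0.9, -0.4, 1.2]
opening: 0.0389
```

Run:
```python
from h import *
o=ctrl.get_obs();print(o["tool_pos"],o["orientation"],o["force"],o["opening"])
s=ctrl.snapshot("wrist"); cv2.imwrite("pics/w3.png",s["color"][:,:,::-1])
```

```text
[0.5226817  0.26339484 0.02689846] [-177.95365775    0.87838537  -79.99230831] [-0.89480463 -0.36115849  1.16225185] 0.038932144832209324
```

View pics/w3.png

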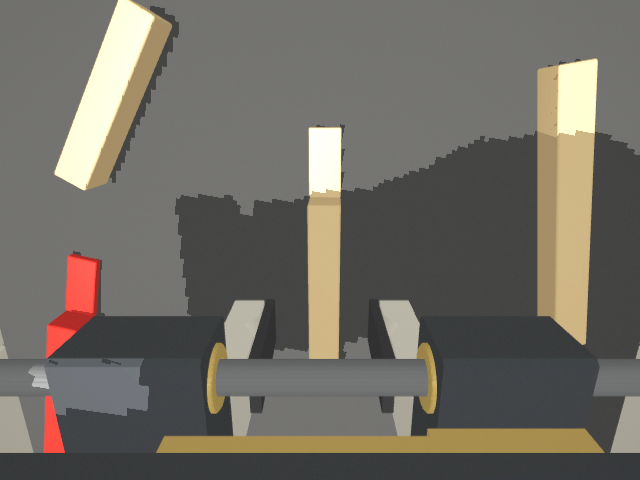

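Centred now. Down to about 4 mm, then close.

Emit:
{"api": "move_arm", "payload": {
  "increments": [
    [[0,-1,-4],0],
    [[0,-1,-5],0],
    [[0,0,-5],0],
    [[0,0,-5],0],
    [[0,0,-3],0],
    [[0,0,-1],0],
    [[0,0,0],0],
    [[0,0,0],0]
  ]
}}

```text
clock: 5.3
tool_pos: [0.523, 0.2613, 0.0022]
orientation: [-177.9, 0.9, -80.0]
force: [-0.6, -0.8, -0.3]
opening: 0.0397
```

Emit:
{"api": "move_arm", "payload": {
  "increments": [
    [[0,0,0],0],
    [[0,0,0],0],
    [[0,0,0],0],
    [[0,0,0],0],
    [[0,0,0],0],
    [[0,0,0],0],
    [[0,0,0],0],
    [[0,0,0],0]
  ],
  "jaw": -1
}}

```text
clock: 6.1
tool_pos: [0.5233, 0.2616, 0.0029]
orientation: [-177.9, 0.9, -80.0]
force: [-0.4, 0.3, -0.7]
opening: 0.0135
```

Gripped, with an opening of 13.5 mm. Next I'll lift and carry it over.

Emit:
{"api": "move_arm", "payload": {
  "increments": [
    [[0,0,6],0],
    [[0,0,12],0],
    [[0,0,15],0],
    [[0,-5,15],0],
    [[0,-15,12],0],
    [[-1,-20,8],0.01],
    [[-1,-25,0],0.01],
    [[-1,-25,0],0.01]
  ]
}}

```text
clock: 6.9
tool_pos: [0.5208, 0.1699, 0.0795]
orientation: [-177.6, 1.0, -78.0]
force: [0.7, 0.6, -0.4]
opening: 0.0134
```

Emit:
{"api": "move_arm", "payload": {
  "increments": [
    [[-2,-28,0],0],
    [[-2,-28,0],0],
    [[-2,-28,0],0],
    [[-2,-28,0],0],
    [[-2,-25,0],0],
    [[-2,-20,0],0],
    [[-2,-12,0],0],
    [[-1,-6,0],0]
  ]
}}

```text
clock: 7.7
tool_pos: [0.5024, -0.0189, 0.0867]
orientation: [-177.3, 1.1, -78.1]
force: [-0.1, -0.8, -0.4]
opening: 0.0138
```

Emit:
{"api": "move_arm", "payload": {
  "increments": [
    [[1,-4,0],0],
    [[1,-6,-5],0],
    [[1,-6,-8],0],
    [[1,-5,-8],0],
    [[1,-3,-8],0],
    [[0,-2,-6],0],
    [[0,0,-3],0],
    [[0,0,0],0]
  ]
}}

```text
clock: 8.5
tool_pos: [0.5076, -0.0461, 0.0444]
orientation: [-177.3, 1.1, -78.1]
force: [-0.4, -0.5, 0.3]
opening: 0.0137
```

Run:
```python
from h import *
o=ctrl.get_obs();print(o["tool_pos"],o["orientation"],o["force"],o["opening"])
for n in ["top","side","wrist"]:
    s=ctrl.snapshot(n); cv2.imwrite(f"pics/{n}4.png",s["color"][:,:,::-1])
    if n=="side": crop(s,320,120,130,95,6,"sc4.png")
    if n=="top": crop(s,370,170,125,90,6,"tc4.png")
```

```text
[ 0.50762734 -0.04607384  0.0443993 ] [-177.34995712    1.1241913   -78.06582171] [-0.37870056 -0.48306863  0.3153998 ] 0.013702599145282629
```

View pics/wrist4.png

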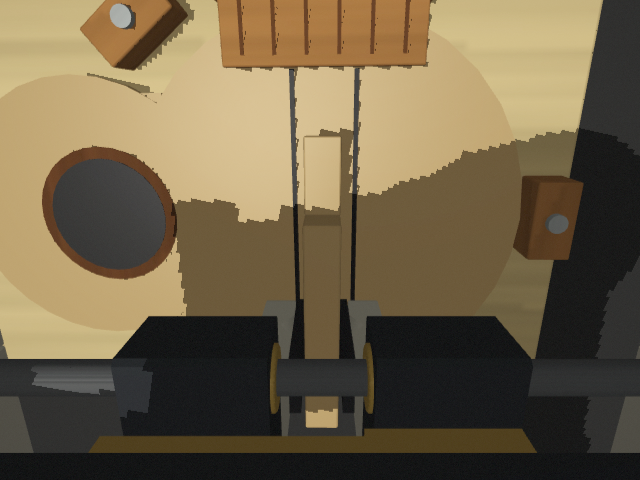

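View pics/sc4.png

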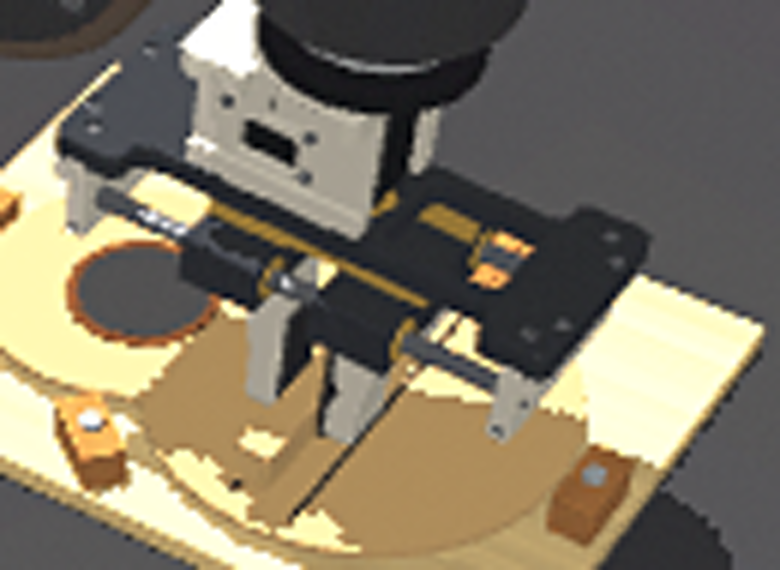

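View pics/tc4.png

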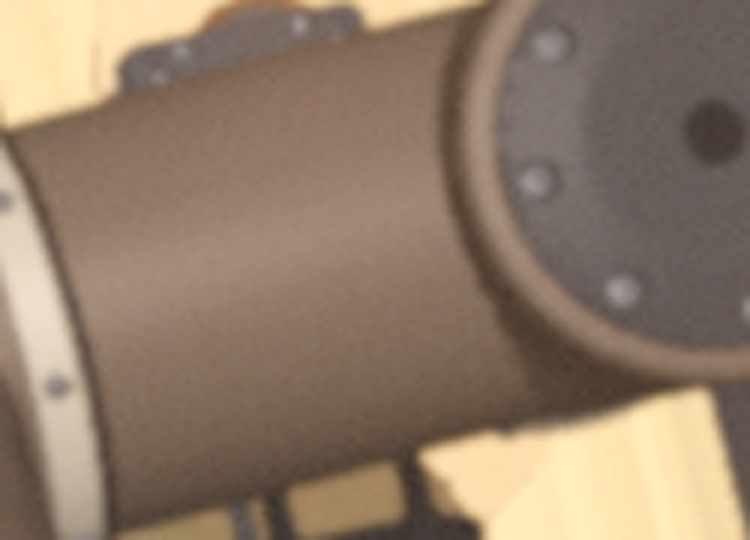

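In the wrist view the tongue tip is at (304–340, 136), between the lines at columns 294 and 356 and parallel to them. The lining's lower edge is at row 67. I'll compute the offsets.

Run:
```python
from h import *
s=ctrl.snapshot("wrist"); o=ctrl.get_obs(); print(o["tool_pos"])
P=lambda u,v,z: ray(s,u,v,z)[:2]*1e3
l=[P(292,80,.024),P(297.5,290,.024)]; r=[P(357.5,80,.024),P(353,290,.024)]
print("lines",l,r)
m0=(l[0]+r[0])/2; m1=(l[1]+r[1])/2; d=m0-m1; print("ang",np.degrees(np.arctan2(d[1],d[0])))
e=[P(223,67,.0315),P(428,65,.0315)]; print("edge",e,(e[0]+e[1])/2)
tip=P(322.3,136,.0455); bar=P(321.8,225,.0595); print("tip",tip,"barfront",bar,np.degrees(np.arctan2(*(tip-bar)[::-1])))
th=np.radians(-78); u=np.array([np.cos(th),np.sin(th)]); n=np.array([-u[1],u[0]])
for lap in (np.array([527.5,-143.5]),(e[0]+e[1])/2):
    for q in (m0,m1,tip,bar): print(np.array([u@(q-lap),n@(q-lap)]).round(1))
```

```text
[ 0.50830455 -0.04579533  0.04548884]
lines [array([ 541.35172389, -137.9133914 ]), array([521.63159485, -46.7660408 ])] [array([ 515.50441082, -143.31124469]), array([495.85619544, -52.81410353])]
ang -77.77125055259167
edge [array([ 567.50339368, -136.83338934]), array([ 490.92286289, -153.43356139])] [ 529.21312828 -145.13347537]
tip [ 524.18400608 -120.7636741 ] barfront [517.48474317 -91.35985399] -77.16502343472973
[-2.6  1.5]
[-95.6   1.1]
[-22.9   1.5]
[-53.1   1. ]
[-4.6  0.2]
[-97.5  -0.2]
[-24.9   0.1]
[-55.   -0.3]
```

Tip is about 24 mm short of the edge and within 1.5 mm laterally. I'll lower toward the board and watch the force.

Emit:
{"api": "move_arm", "payload": {
  "increments": [
    [[0,0,-4],0],
    [[0,0,-4],0],
    [[0,0,-3],0],
    [[0,0,-3],0],
    [[0,0,-2],0],
    [[0,0,0],0],
    [[0,0,0],0],
    [[0,0,0],0]
  ]
}}

```text
clock: 9.5
tool_pos: [0.5088, -0.0454, 0.0289]
orientation: [-177.1, 1.1, -78.0]
force: [0.0, -0.4, 0.5]
opening: 0.0139
```

Run:
```python
from h import *
for i in range(3):
    o=ctrl.get_obs();print(o["tool_pos"],o["orientation"],o["force"],o["opening"])
s=ctrl.snapshot("wrist"); cv2.imwrite("pics/w5.png",s["color"][:,:,::-1])
```

```text
[ 0.50876128 -0.04543574  0.02887005] [-177.138037      1.13121231  -78.01466211] [ 0.00720063 -0.39348465  0.47889334] 0.013920565591227793
[ 0.50876128 -0.04543574  0.02887005] [-177.138037      1.13121231  -78.01466211] [ 0.00720063 -0.39348465  0.47889334] 0.013920565591227793
[ 0.50876128 -0.04543574  0.02887005] [-177.138037      1.13121231  -78.01466211] [ 0.00720063 -0.39348465  0.47889334] 0.013920565591227793
```

View pics/w5.png

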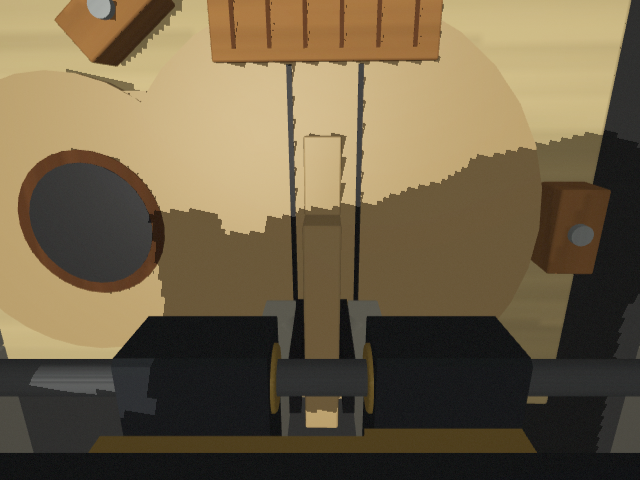

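Emit:
{"api": "move_arm", "payload": {
  "increments": [
    [[0,0,-1],0],
    [[0,0,0],0],
    [[0,0,0],0],
    [[0,0,-1],0],
    [[0,0,0],0],
    [[0,0,0],0],
    [[0,0,0],0],
    [[0,0,0],0]
  ]
}}

```text
clock: 10.35
tool_pos: [0.5091, -0.0453, 0.0271]
orientation: [-177.1, 1.1, -78.0]
force: [1.0, 0.2, 0.0]
opening: 0.0133
```

Emit:
{"api": "move_arm", "payload": {
  "increments": [
    [[0.6,-3,0],0],
    [[0.8,-4,0],0],
    [[0.8,-4,0],0],
    [[0.8,-4,0],0],
    [[0.8,-4,0],0],
    [[0.6,-3,0],0],
    [[0,0,0],0],
    [[0,0,0],0]
  ]
}}

```text
clock: 11.15
tool_pos: [0.5139, -0.0698, 0.0271]
orientation: [-177.1, 1.1, -78.1]
force: [0.1, -0.2, -1.3]
opening: 0.0138
```

Run:
```python
from h import *
o=ctrl.get_obs();print(o["tool_pos"],o["orientation"],o["force"],o["opening"])
s=ctrl.snapshot("wrist"); cv2.imwrite("pics/w6.png",s["color"][:,:,::-1])
```

```text
[ 0.51393657 -0.06984421  0.02709438] [-177.08429248    1.13113599  -78.05083644] [ 0.1434256  -0.18311668 -1.2590327 ] 0.013847171098849153
```

View pics/w6.png

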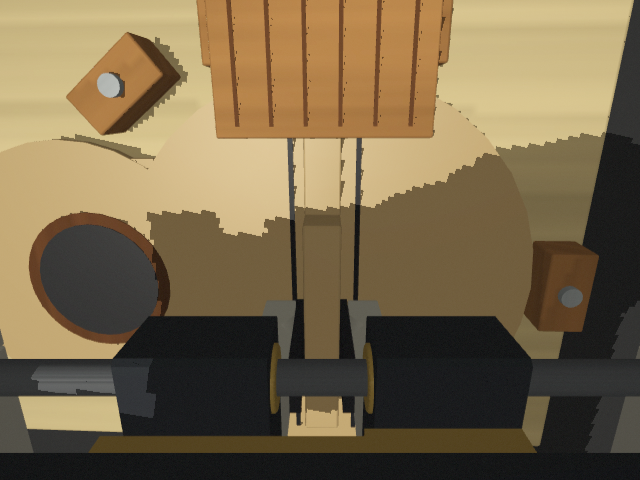

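The tongue tip is now right at the lining edge (row 137) and the lining occludes it, so it is underneath. I'll push on another 19 mm.

Emit:
{"api": "move_arm", "payload": {
  "increments": [
    [[0.6,-2.5,0],0],
    [[0.8,-3.5,0],0],
    [[0.8,-3.5,0],0],
    [[0.8,-3.5,0],0],
    [[0.6,-3,0],0],
    [[0.6,-2.5,0],0],
    [[0,0,0],0],
    [[0,0,0],0]
  ]
}}

```text
clock: 12.0
tool_pos: [0.5185, -0.0898, 0.0271]
orientation: [-177.1, 1.1, -78.0]
force: [0.4, 0.3, 0.2]
opening: 0.0138
```

Run:
```python
from h import *
o=ctrl.get_obs();print(o["tool_pos"],o["orientation"],o["force"],o["opening"])
s=ctrl.snapshot("wrist"); cv2.imwrite("pics/w7.png",s["color"][:,:,::-1])
s=ctrl.snapshot("side"); crop(s,320,120,130,95,6,"sc7.png")
```

```text
[ 0.51848494 -0.0898221   0.02708622] [-177.08733219    1.12989845  -78.0230597 ] [0.36847604 0.27478142 0.1843774 ] 0.013818531452543182
```

View pics/w7.png

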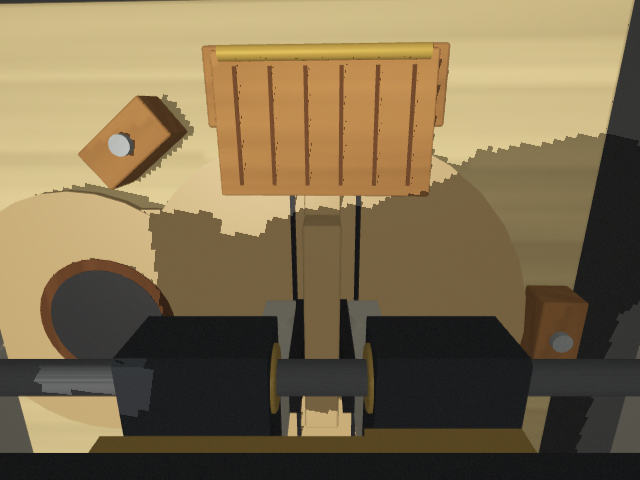

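View pics/sc7.png

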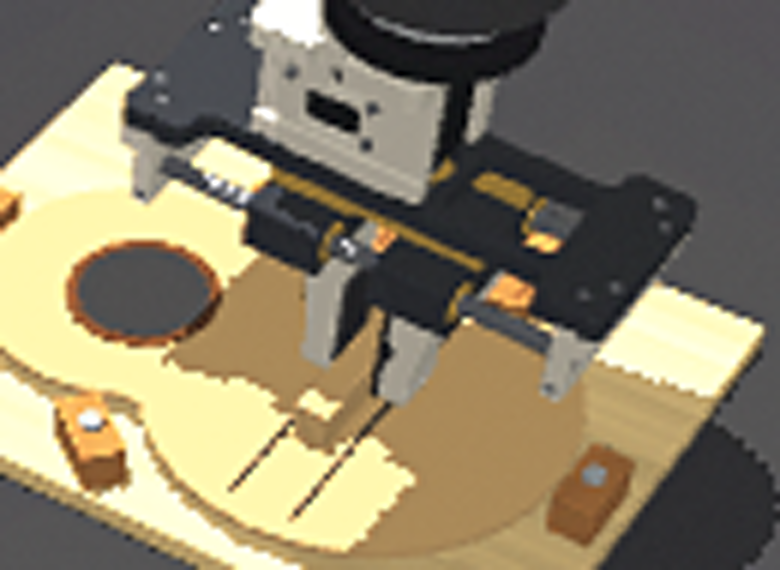

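Run:
```python
from h import *
s=ctrl.snapshot("wrist")
P=lambda u,v,z: ray(s,u,v,z)[:2]*1e3
e=P(322,194.5,.031); b=P(322,225.5,.0285); b2=P(322,215,.0425)
print(e,b,b2,np.linalg.norm(e-b),np.linalg.norm(e-b2))
th=np.radians(-78); u=np.array([np.cos(th),np.sin(th)]); n=np.array([-u[1],u[0]])
lc=(P(293,210,.024)+P(358.5,210,.024))/2; lc2=(P(295,295,.024)+P(356,295,.024))/2
print(n@(b2-lc), n@(P(322,290,.0425)-lc2))
```

```text
[ 530.05917847 -143.96821278] [ 527.49711671 -131.30968355] [ 528.47803896 -139.23930216] 12.91520510391396 4.986240849786172
0.5390893473734106 0.5414362522639717
```

Run:
```python
from h import *
s=ctrl.snapshot("wrist"); print(-s["R"].T@s["t"])
P=lambda u,v,z: ray(s,u,v,z)[:2]*1e3
for v0 in (193,194.5):
  e=P(322,v0,.031); b=P(322,215,.0285); b2=P(322,225.5,.0425)
  print(e,np.linalg.norm(e-b),np.linalg.norm(e-b2))
```

```text
[ 0.52944104 -0.17727287  0.18440871]
[ 530.17393455 -144.47910124] 9.22456960384192 9.42809932975282
[ 530.05461858 -143.91737747] 8.65036784230925 8.854940456895083
```

The exposed tongue is about 9 mm, so about 21 mm is covered. Lateral error is about 0.5 mm. Pressing down now.

Emit:
{"api": "move_arm", "payload": {
  "increments": [
    [[0,0,-0.7],0],
    [[0,0,-0.7],0],
    [[0,0,-0.7],0],
    [[0,0,-0.7],0],
    [[0,0,0],0],
    [[0,0,0],0],
    [[0,0,0],0],
    [[0,0,0],0]
  ]
}}

```text
clock: 13.0
tool_pos: [0.5185, -0.0896, 0.0259]
orientation: [-177.1, 1.1, -77.9]
force: [-1.7, 0.5, 4.8]
opening: 0.0139
```

Emit:
{"api": "move_arm", "payload": {
  "increments": [
    [[0,0,-1.2],0],
    [[0,0,-1.2],0],
    [[0,0,-1.2],0],
    [[0,0,-1.2],0],
    [[0,0,0],0],
    [[0,0,0],0],
    [[0,0,0],0],
    [[0,0,0],0]
  ]
}}

```text
clock: 13.8
tool_pos: [0.5185, -0.0896, 0.0244]
orientation: [-177.0, 1.0, -77.8]
force: [-3.1, 0.6, 8.0]
opening: 0.014
```

Emit:
{"api": "move_arm", "payload": {
  "increments": [
    [[0,0,-1.2],0],
    [[0,0,-1.2],0],
    [[0,0,-1.2],0],
    [[0,0,-0.8],0],
    [[0,0,-0.4],0],
    [[0,0,-0.4],0],
    [[0,0,-0.4],0],
    [[0,0,-0.4],0]
  ]
}}

```text
clock: 14.6
tool_pos: [0.5185, -0.0896, 0.0232]
orientation: [-176.9, 1.0, -77.8]
force: [-3.8, 0.4, 10.5]
opening: 0.0136
```

Run:
```python
from h import *
o=ctrl.get_obs();print(o["clock"],o["tool_pos"],o["orientation"],o["force"],o["moment"],o["opening"])
s=ctrl.snapshot("wrist"); cv2.imwrite("pics/w8.png",s["color"][:,:,::-1])
s=ctrl.snapshot("side"); crop(s,320,120,130,95,6,"sc8.png")
for i in range(4): ctrl.snapshot("top")
o=ctrl.get_obs();print(o["clock"],o["tool_pos"],o["orientation"],o["force"],o["opening"])
```

```text
14.6 [ 0.51853897 -0.0896147   0.02316786] [-176.88457177    1.0050061   -77.77124975] [-3.82393691  0.38510059 10.46435967] [ 0.16547829  1.58507539 -0.0320487 ] 0.013616822410069545
14.9 [ 0.51852939 -0.089601    0.02313139] [-176.8855339     1.00639479  -77.77130506] [-3.62815825  0.54901893 11.11511417] 0.013803959523520776
```

View pics/w8.png

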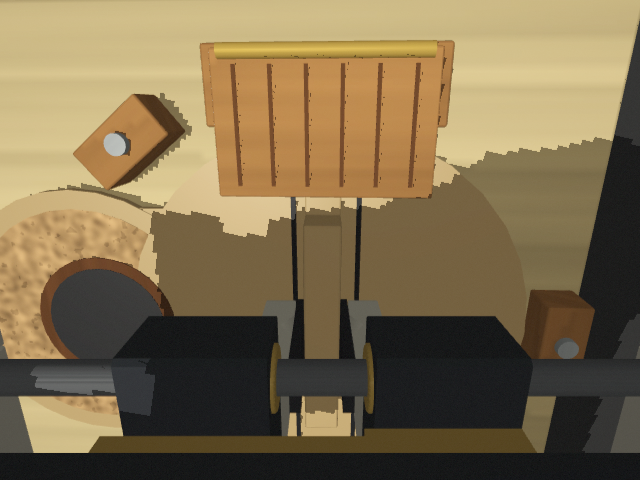

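View pics/sc8.png

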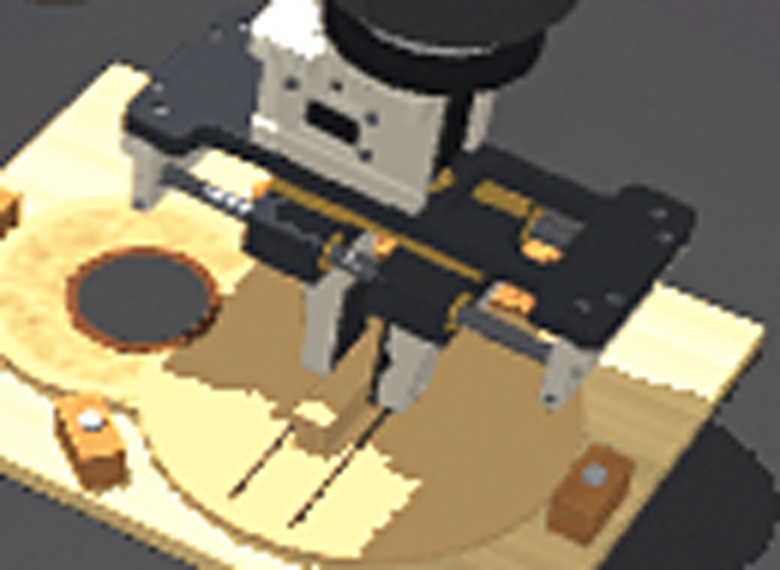

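Force is about 11 N and steady, which means about 3.5 mm sunk. The tool itself has drifted to about 3.2° of tilt, so I'll check whether the brace tilts with it by comparing the centres of its front face at top and base.

Run:
```python
from h import *
s=ctrl.snapshot("wrist"); crop(s,282,185,80,60,10,"w9.png")
# predicted columns for flat vs tool-aligned brace
th=np.radians(-77.8); u=np.array([np.cos(th),np.sin(th),0]); n=np.array([-u[1],u[0],0]); z=np.array([0,0,1.])
b=ray(s,322,214,.0245)
for phi in (0,-.054,.054):
    nn=np.cos(phi)*n+np.sin(phi)*z; zz=np.cos(phi)*z-np.sin(phi)*n
    print(phi,[proj(s,b+k*.007*nn+h*zz).round(1).tolist() for k,h in((1,0),(-1,0),(1,.014),(-1,.014))])
o=ctrl.get_obs(); print(o["tool_pos"],o["force"])
```

```text
0 [[304.1, 213.8], [339.9, 214.2], [300.5, 223.5], [339.5, 224.1]]
-0.054 [[304.3, 213.5], [339.9, 214.5], [298.6, 223.2], [337.3, 224.3]]
0.054 [[304.1, 214.0], [339.9, 214.0], [302.5, 223.8], [341.6, 223.8]]
[ 0.51856749 -0.08960148  0.02313698] [-4.28461903  0.6502945  11.17274005]
```

View pics/w9.png

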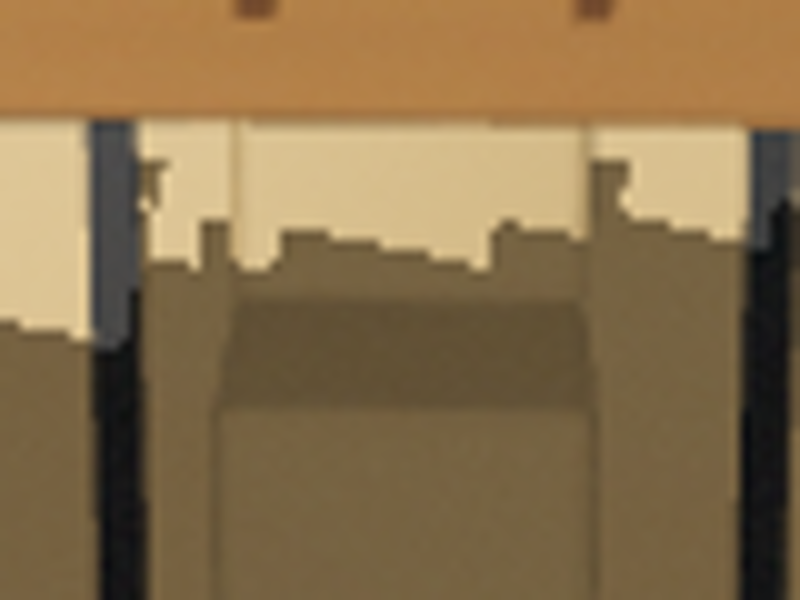

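The front-face shift suggests the brace is tilted by about 0.045 rad along with the tool, which is too close to the 0.06 limit. I have time, so I'll unload, release so the brace lies flat, straighten the tool if I can, and regrip.

Emit:
{"api": "move_arm", "payload": {
  "increments": [
    [[0,0,0.8],0],
    [[0,0,0.8],0],
    [[0,0,0.8],0],
    [[0,0,0.8],0],
    [[0,0,0.4],0],
    [[0,0,0],0],
    [[0,0,0],0],
    [[0,0,0],0]
  ]
}}

```text
clock: 15.75
tool_pos: [0.5186, -0.0893, 0.0269]
orientation: [-176.9, 1.0, -77.8]
force: [-1.2, -1.0, 1.9]
opening: 0.0137
```

Emit:
{"api": "move_arm", "payload": {
  "increments": [
    [[0,0,0],0],
    [[0,0,0],0],
    [[0,0,0],0],
    [[0,0,5],0],
    [[0,0,15],0],
    [[0,0,25],0],
    [[0,0,25],0],
    [[0,0,15],0]
  ],
  "jaw": -0.3
}}

```text
clock: 16.55
tool_pos: [0.516, -0.0897, 0.113]
orientation: [-177.2, 1.0, -77.8]
force: [-0.2, 0.8, 0.2]
opening: 0.0305
```

Run:
```python
from h import *
o=ctrl.get_obs();print(o["tool_pos"],o["orientation"],o["force"],o["opening"],o["joint_pos"])
s=ctrl.snapshot("wrist"); cv2.imwrite("pics/w10.png",s["color"][:,:,::-1])
```

```text
[ 0.51603626 -0.08973648  0.11302907] [-177.23867978    1.04240734  -77.80939344] [-0.17429884  0.84657402  0.20679975] 0.0304743751869433 [ 10.74932949  11.24182908 -28.18299144  -1.4976728  -47.85017687
   2.39482055]
```

View pics/w10.png

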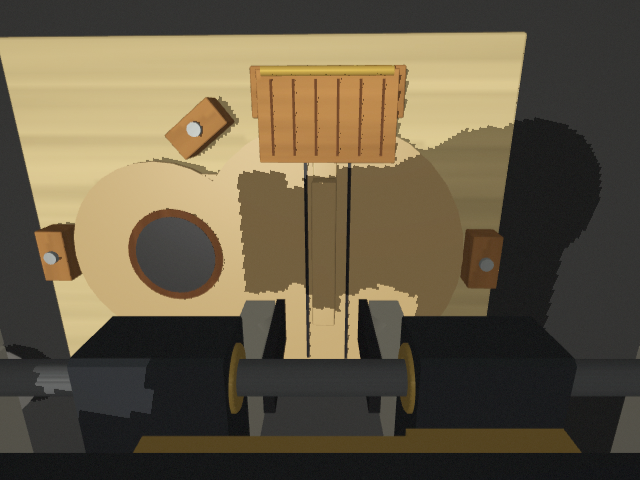

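The brace stayed in place, at rows 180–325 between the lines. Fast upward motion reduced the tilt (−176.9° → −177.2°), so I'll exploit that.

Emit:
{"api": "move_arm", "payload": {
  "increments": [
    [[0,0,40],0],
    [[0,0,50],0],
    [[0,0,50],0],
    [[0,0,50],0],
    [[0,0,20],0],
    [[0,0,10],0],
    [[0,0,0],0],
    [[0,0,0],0]
  ]
}}

```text
clock: 17.4
tool_pos: [0.5128, -0.0904, 0.3433]
orientation: [-177.0, 1.0, -77.8]
force: [-0.3, -0.2, 0.8]
opening: 0.0311
```

Emit:
{"api": "move_arm", "payload": {
  "increments": [
    [[-30,0,0],0],
    [[-40,0,0],0],
    [[-30,0,0],0],
    [[0,0,0],0],
    [[0,0,0],0],
    [[0,0,0],0],
    [[0,0,0],0],
    [[0,0,0],0]
  ]
}}

```text
clock: 18.2
tool_pos: [0.4071, -0.0903, 0.3299]
orientation: [-178.3, 1.2, -77.9]
force: [-0.4, -0.2, -0.7]
opening: 0.0308
```

Emit:
{"api": "move_arm", "payload": {
  "increments": [
    [[40,0,-20],0],
    [[50,0,-40],0],
    [[20,0,-50],0],
    [[0,0,-50],0],
    [[0,0,-30],0],
    [[0,0,0],0],
    [[0,0,0],0],
    [[0,0,0],0]
  ]
}}

```text
clock: 19.0
tool_pos: [0.5137, -0.0913, 0.1453]
orientation: [-178.1, 1.0, -77.9]
force: [0.7, 0.2, -0.9]
opening: 0.0307
```

Fast −x motion straightens the tool (roll now −178.1°). I'll do it again.

Emit:
{"api": "move_arm", "payload": {
  "increments": [
    [[-30,0,0],0],
    [[-40,0,0],0],
    [[-30,0,0],0],
    [[0,0,0],0],
    [[0,0,0],0],
    [[15,0,0],0],
    [[20,0,0],0],
    [[0,0,0],0]
  ]
}}

```text
clock: 19.8
tool_pos: [0.4591, -0.0901, 0.1596]
orientation: [-176.5, 0.9, -77.7]
force: [-0.4, 0.1, 0.5]
opening: 0.0306
```

Emit:
{"api": "move_arm", "payload": {
  "increments": [
    [[15,0,0],0],
    [[18,0,0],0],
    [[18,0,0],0],
    [[15,0,0],0],
    [[6,0,0],0],
    [[0,0,0],0],
    [[0,0,0],0],
    [[0,0,0],0]
  ]
}}

```text
clock: 20.6
tool_pos: [0.5401, -0.0905, 0.1607]
orientation: [-176.4, 0.8, -77.8]
force: [0.5, -0.1, -0.5]
opening: 0.0305
```

At low height the effect reverses, so I'll repeat it at z ≈ 0.33, where it worked.

Emit:
{"api": "move_arm", "payload": {
  "increments": [
    [[0,0,45],0],
    [[0,0,50],0],
    [[0,0,50],0],
    [[0,0,30],0],
    [[-15,0,0],0],
    [[-40,0,0],0],
    [[-40,0,0],0],
    [[-30,0,0],0]
  ]
}}

```text
clock: 21.4
tool_pos: [0.4065, -0.0912, 0.3417]
orientation: [-176.5, 0.8, -77.8]
force: [0.1, 0.1, 0.4]
opening: 0.0309
```

Emit:
{"api": "move_arm", "payload": {
  "increments": [
    [[0,0,0],0],
    [[15,0,0],0],
    [[15,0,0],0],
    [[15,0,0],0],
    [[15,0,0],0],
    [[15,0,0],0],
    [[15,0,0],0],
    [[0,0,0],0]
  ]
}}

```text
clock: 22.2
tool_pos: [0.5035, -0.0918, 0.3401]
orientation: [-176.4, 0.9, -77.8]
force: [-0.4, 0.5, -0.5]
opening: 0.0307
```

Emit:
{"api": "move_arm", "payload": {
  "increments": [
    [[-30,0,0],0],
    [[-40,0,0],0],
    [[-30,0,0],0],
    [[0,0,0],0],
    [[0,0,0],0],
    [[0,0,0],0],
    [[0,0,0],0],
    [[0,0,0],0]
  ]
}}

```text
clock: 23.0
tool_pos: [0.4071, -0.092, 0.3336]
orientation: [-177.3, 0.9, -78.0]
force: [-0.2, -0.3, -0.2]
opening: 0.03
```

Run:
```python
from h import *
o=ctrl.get_obs();print(o["clock"],o["tool_pos"],o["orientation"],o["joint_pos"])
```

```text
23.0 [ 0.4070608  -0.09201466  0.33363202] [-177.2902236     0.85295599  -77.95625847] [ 13.84109885  -9.69976504 -19.38587856  -0.78498817 -77.57957689
  -1.66698726]
```

That gives about −0.9° per cycle. I'll do one more cycle, then return.

Emit:
{"api": "move_arm", "payload": {
  "increments": [
    [[15,0,0],0],
    [[18,0,0],0],
    [[18,0,0],0],
    [[18,0,0],0],
    [[18,0,0],0],
    [[15,0,0],0],
    [[5,0,0],0],
    [[0,0,0],0]
  ]
}}

```text
clock: 23.8
tool_pos: [0.5211, -0.0922, 0.3307]
orientation: [-177.6, 0.9, -78.0]
force: [0.0, 1.0, 0.0]
opening: 0.0305
```

Emit:
{"api": "move_arm", "payload": {
  "increments": [
    [[-35,0,0],0],
    [[-40,0,0],0],
    [[-30,0,0],0],
    [[0,0,0],0],
    [[0,0,0],0],
    [[0,0,0],0],
    [[0,0,0],0],
    [[0,0,0],0]
  ]
}}

```text
clock: 24.6
tool_pos: [0.4112, -0.0925, 0.3296]
orientation: [-177.6, 0.9, -78.0]
force: [-0.8, 0.2, 0.0]
opening: 0.0307
```

Emit:
{"api": "move_arm", "payload": {
  "increments": [
    [[40,0,-20],0],
    [[50,0,-40],0],
    [[20,0,-50],0],
    [[0,0,-50],0],
    [[0,0,-30],0],
    [[0,0,-10],0],
    [[0,0,0],0],
    [[0,0,0],0]
  ]
}}

```text
clock: 25.4
tool_pos: [0.5176, -0.0936, 0.1338]
orientation: [-177.5, 0.8, -78.0]
force: [-0.1, 1.3, -0.5]
opening: 0.031
```

Tilt is now 2.6° and worth accepting. I'll descend and regrip.

Emit:
{"api": "move_arm", "payload": {
  "increments": [
    [[0.5,0,-8],0],
    [[0.5,0,-12],0],
    [[0.5,0,-12],0],
    [[0,0,-12],0],
    [[0,0,-12],0],
    [[0,0,-10],0],
    [[0,0,-5],0],
    [[0,0,0],0]
  ]
}}

```text
clock: 26.2
tool_pos: [0.5227, -0.0931, 0.0629]
orientation: [-176.8, 0.7, -78.0]
force: [-0.3, -0.4, -0.5]
opening: 0.0307
```

Run:
```python
from h import *
o=ctrl.get_obs();print(o["clock"],o["tool_pos"],o["orientation"],o["force"])
s=ctrl.snapshot("wrist"); cv2.imwrite("pics/w11.png",s["color"][:,:,::-1])
```

```text
26.2 [ 0.5227317  -0.09305422  0.06293468] [-176.83950757    0.69616737  -77.98411688] [-0.29665226 -0.38882888 -0.45349338]
```

View pics/w11.png

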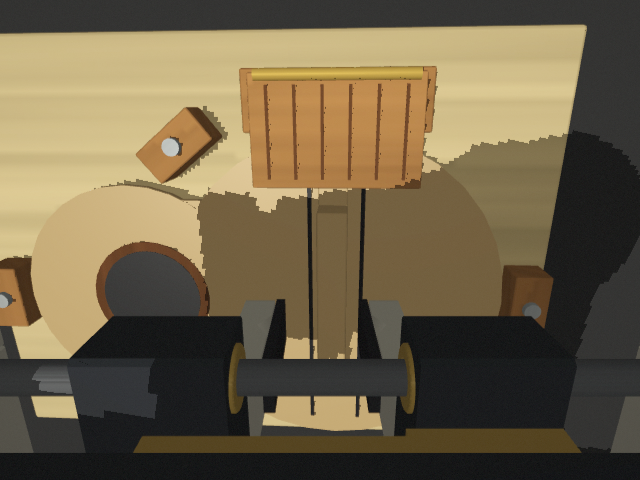

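Descending brought back some tilt (−176.8°). Next I'll try the opposite stroke at low height: slow −x, then an abrupt +x.

Emit:
{"api": "move_arm", "payload": {
  "increments": [
    [[-10,0,0],0],
    [[-16,0,0],0],
    [[-16,0,0],0],
    [[-16,0,0],0],
    [[-16,0,0],0],
    [[-16,0,0],0],
    [[-10,0,0],0],
    [[0,0,0],0]
  ]
}}

```text
clock: 27.05
tool_pos: [0.4174, -0.0932, 0.0664]
orientation: [-176.4, 0.7, -78.0]
force: [0.3, 0.8, 0.7]
opening: 0.0308
```

Emit:
{"api": "move_arm", "payload": {
  "increments": [
    [[35,0,0],0],
    [[40,0,0],0],
    [[25,0,0],0],
    [[0,0,0],0],
    [[0,0,0],0],
    [[0,0,0],0],
    [[0,0,0],0],
    [[0,0,0],0]
  ]
}}

```text
clock: 27.85
tool_pos: [0.5218, -0.0932, 0.0681]
orientation: [-176.2, 0.7, -77.9]
force: [-0.7, 0.1, -0.5]
opening: 0.0306
```

The stroke didn't help (−176.2°), and regripping would tilt the brace again. Change of plan: the brace lies flat and loose, so I'll press on top of it with one fingertip. Because of the tool tilt, the +x finger's inner edge is its lowest part, and I know its position is TCP + opening/2. I'll put that edge on the bar's centreline.

Emit:
{"api": "move_arm", "payload": {
  "increments": [
    [[-6,-1.5,0],0],
    [[-7,-1.5,0],0],
    [[-6,-1,-4],0],
    [[0,0,-5],0],
    [[0,0,-5],0],
    [[0,0,-3],0],
    [[0,0,0],0],
    [[0,0,0],0]
  ]
}}

```text
clock: 28.65
tool_pos: [0.4996, -0.0975, 0.0499]
orientation: [-176.2, 0.7, -77.9]
force: [0.1, 0.1, 0.3]
opening: 0.0304
```

Run:
```python
from h import *
from scipy.spatial.transform import Rotation as Ro
o=ctrl.get_obs();p=o["tool_pos"]; print(o["clock"],p,o["orientation"],o["force"],o["opening"])
R=Ro.from_euler("xyz",o["orientation"],degrees=True).as_matrix(); e=p-R[:,1]*o["opening"]/2; print("finger inner edge",e, "tooly",R[:,1])
s=ctrl.snapshot("wrist"); cv2.imwrite("pics/w12.png",s["color"][:,:,::-1])
print(proj(s,e),proj(s,(.5193,-.0934,.042)),proj(s,(.5168,-.082,.042)), proj(s,(.5274,-.133,.042)))
```

```text
28.65 [ 0.49962523 -0.09754815  0.04986403] [-176.17647845    0.67200206  -77.90546346] [0.10760024 0.11979706 0.30761738] 0.030437814136298917
finger inner edge [ 0.5144757  -0.09437814  0.05087881] tooly [-0.97579067 -0.20829423 -0.06667893]
[287.26798391 319.5638351 ] [279.29411938 309.53481135] [280.24687949 332.28187681] [277.02218584 223.21324385]
```

View pics/w12.png

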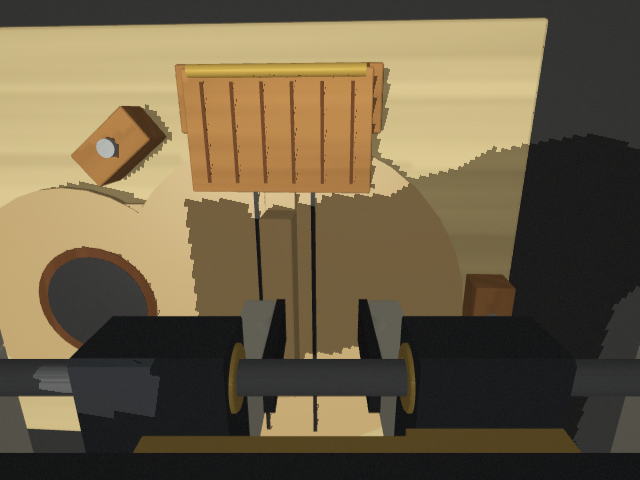

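The bar top is at columns 261–294 (centre 277), exactly as predicted. The finger edge is 4.7 mm past the centreline, so I'll shift +3 mm in x and lower.

Emit:
{"api": "move_arm", "payload": {
  "increments": [
    [[1.5,0,0],0],
    [[1.5,0,-1],0],
    [[0,0,-2],0],
    [[0,0,-2],0],
    [[0,0,-1.5],0],
    [[0,0,-1],0],
    [[0,0,-0.5],0],
    [[0,0,0],0]
  ]
}}

```text
clock: 29.5
tool_pos: [0.5035, -0.0975, 0.0414]
orientation: [-176.1, 0.7, -77.9]
force: [1.0, 0.4, -0.8]
opening: 0.0306
```

Emit:
{"api": "move_arm", "payload": {
  "increments": [
    [[-0.5,0,-0.7],0],
    [[-0.5,0,-0.8],0],
    [[0,0,-0.8],0],
    [[0,0,-1],0],
    [[0,0,-1],0],
    [[0,0,-1],0],
    [[0,0,-0.5],0],
    [[0,0,-0.3],0]
  ]
}}

```text
clock: 30.3
tool_pos: [0.5037, -0.0975, 0.0382]
orientation: [-175.9, 0.6, -77.8]
force: [-2.9, 0.4, 8.6]
opening: 0.0306
```

Run:
```python
from h import *
from scipy.spatial.transform import Rotation as Ro
o=ctrl.get_obs();p=o["tool_pos"]; print(o["clock"],p,o["orientation"],o["force"],o["opening"])
R=Ro.from_euler("xyz",o["orientation"],degrees=True).as_matrix(); e=p-R[:,1]*o["opening"]/2; print("finger inner edge",e)
s=ctrl.snapshot("wrist"); cv2.imwrite("pics/w13.png",s["color"][:,:,::-1]); crop(s,235,175,80,60,10,"w13c.png")
```

```text
30.3 [ 0.50373466 -0.09748131  0.03821078] [-175.92164149    0.60415023  -77.80336362] [-2.92405602  0.4416242   8.55304688] 0.03055529066046721
finger inner edge [ 0.51863207 -0.09427301  0.03929727]
```

View pics/w13.png

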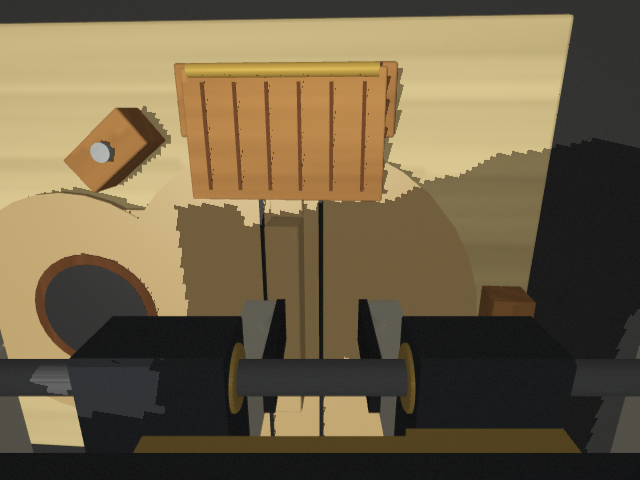

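View pics/w13c.png

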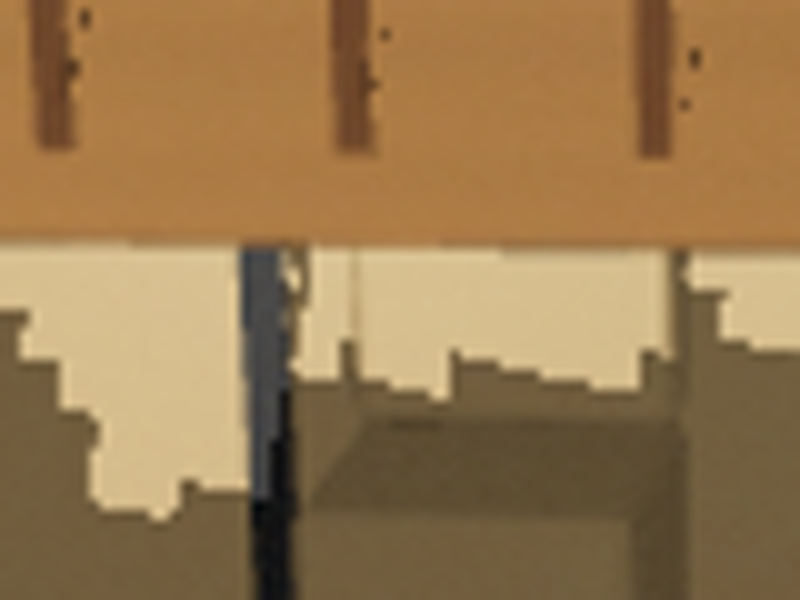

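Run:
```python
from h import *
s=ctrl.snapshot("wrist")
th=np.radians(-77.8); u=np.array([np.cos(th),np.sin(th),0]); n=np.array([-u[1],u[0],0]); z=np.array([0,0,1.])
b=ray(s,286.7,216.5,.0255)
for phi in (0,-.05,.05):
    nn=np.cos(phi)*n+np.sin(phi)*z; zz=np.cos(phi)*z-np.sin(phi)*n
    print(phi,[proj(s,b+k*.007*nn+h*zz).round(1).tolist() for k,h in((1,0),(-1,0),(1,.014),(-1,.014))])
o=ctrl.get_obs(); print(o["clock"],o["tool_pos"],o["force"])
```

```text
0 [[270.6, 216.2], [302.9, 216.8], [264.0, 224.9], [298.9, 225.6]]
-0.05 [[270.8, 216.0], [302.8, 217.0], [262.5, 224.7], [297.0, 225.8]]
0.05 [[270.5, 216.4], [303.0, 216.6], [265.6, 225.2], [300.7, 225.4]]
30.4 [ 0.50372082 -0.09747103  0.03824726] [-3.02913602 -0.74930984  8.63826953]
```

The front-face check now gives a tilt of about 0.01–0.02 rad, so the brace is flat. I'll press slightly deeper and relieve the side force.

Emit:
{"api": "move_arm", "payload": {
  "increments": [
    [[-0.4,0,-0.8],0],
    [[-0.4,0,-0.8],0],
    [[-0.3,0,-0.8],0],
    [[-0.2,0,-0.6],0],
    [[0,0,-0.4],0],
    [[0,0,-0.4],0],
    [[0,0,-0.3],0],
    [[0,0,-0.3],0]
  ]
}}

```text
clock: 31.2
tool_pos: [0.5037, -0.0975, 0.0386]
orientation: [-175.6, 0.5, -77.7]
force: [-2.4, -0.0, 8.1]
opening: 0.0307
```

Run:
```python
from h import *
o=ctrl.get_obs();print(o["clock"],o["tool_pos"],o["orientation"],o["force"])
s=ctrl.snapshot("wrist"); cv2.imwrite("pics/w14.png",s["color"][:,:,::-1]); crop(s,235,175,80,60,10,"w14c.png")
for i in range(8): ctrl.snapshot("top")
o=ctrl.get_obs();print(o["clock"],o["tool_pos"],o["orientation"],o["force"])
```

```text
31.2 [ 0.50367219 -0.09749199  0.03857515] [-175.62728025    0.53389022  -77.68700745] [-2.42721933 -0.0470986   8.10008467]
31.65 [ 0.50369451 -0.09750499  0.03853957] [-175.63056351    0.5322277   -77.68741216] [-2.04928584  0.8649493   7.24818173]
```

View pics/w14.png

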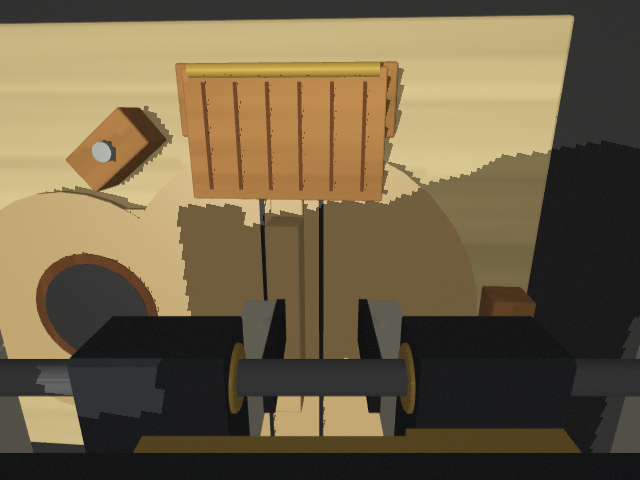

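View pics/w14c.png

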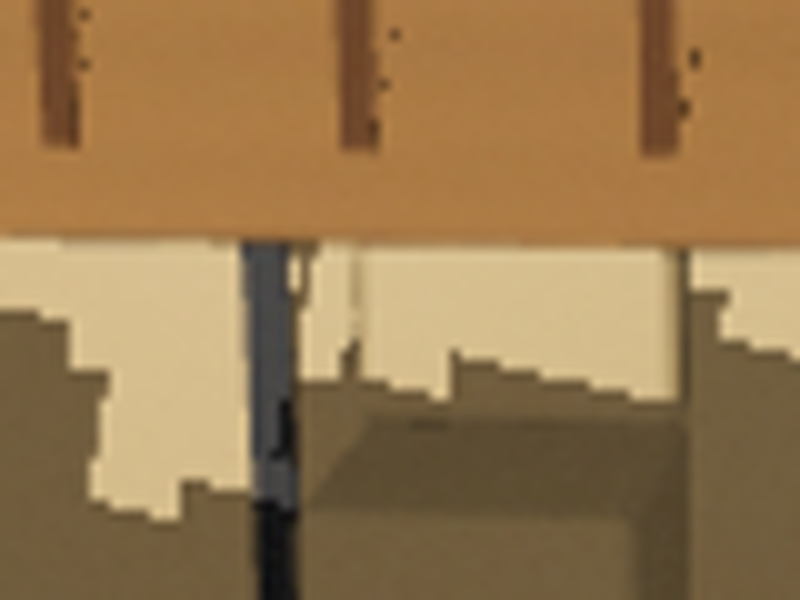

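Force settled at about 7.5–8 N (about 2.3 mm), which is inside the window, but I want to be nearer half travel. One firmer press.

Emit:
{"api": "move_arm", "payload": {
  "increments": [
    [[0,0,-1.2],0],
    [[0,0,-1.2],0],
    [[0,0,-1.2],0],
    [[0,0,-1.2],0],
    [[0,0,-1],0],
    [[0,0,-1],0],
    [[0,0,-0.8],0],
    [[0,0,-0.8],0]
  ]
}}

```text
clock: 32.45
tool_pos: [0.5047, -0.0974, 0.0363]
orientation: [-175.3, 0.5, -77.5]
force: [-5.4, 1.6, 13.9]
opening: 0.0302
```

Run:
```python
from h import *
o=ctrl.get_obs();print(o["clock"],o["tool_pos"],o["orientation"],o["force"])
s=ctrl.snapshot("wrist"); cv2.imwrite("pics/w15.png",s["color"][:,:,::-1]); crop(s,235,175,80,60,10,"w15c.png")
for i in range(6): ctrl.snapshot("top")
o=ctrl.get_obs();print(o["clock"],o["tool_pos"],o["orientation"],o["force"])
```

```text
32.45 [ 0.50468452 -0.09738555  0.03630304] [-175.32863944    0.45816293  -77.53337464] [-5.41954179  1.57839799 13.94705342]
32.8 [ 0.50464933 -0.09738248  0.03629482] [-175.33303186    0.45899126  -77.53227114] [-3.71172231  0.95655199 14.19391301]
```

View pics/w15.png

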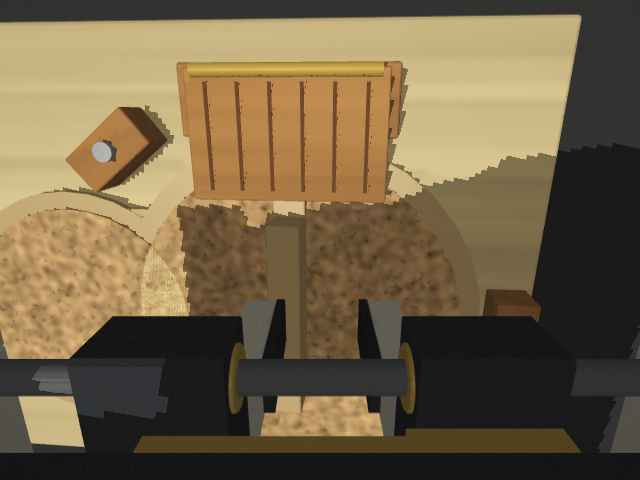

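View pics/w15c.png

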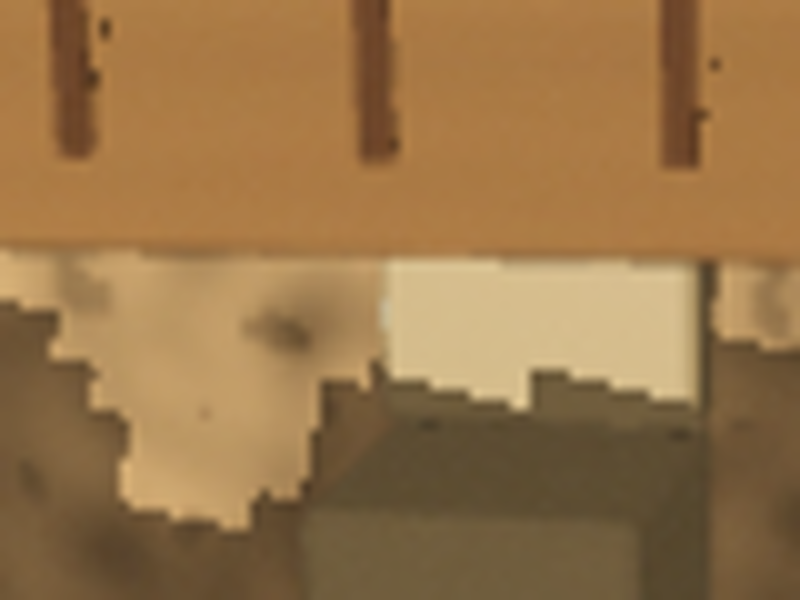

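At about 14 N the board has sunk roughly 4.7 mm and the underlying pad now shows through. The brace is flat and steady, with its tongue at columns 273–305 under the lining, and the lining is not lifted. Handing in.

Run:
```python
from plant import ctrl
o=ctrl.get_obs();print(o["clock"],o["tool_pos"],o["force"])
print(ctrl.close_job())
```

```text
32.8 [ 0.50464933 -0.09738248  0.03629482] [-3.71172231  0.95655199 14.19391301]
the job is handed in; nothing more can be done
None
```

I slid the tongue of the brace under the lining between the pencil lines, pressed the brace down, and handed the job in at 32.8 s of the 43 s allowed. The arm was still pressing; no verdict was reported.

**How it was done:** My first press, with the brace gripped, tilted it by about 0.045 rad, close to the 0.06 limit, because the tool had drifted out of vertical. I let go so the brace lay flat, and tried to straighten the tool with quick strokes, but that failed; the tilt ended larger, about 4.7°. I then finished by pressing one fingertip edge on top of the bar near its centreline, so the brace is held down but not gripped.

**Last checks:**
- **Tongue cover:** about 21 mm is under the lining, measured before I let go and not measured again. The later pictures showed it still in place.
- **Sideways position:** about 0.5–1.5 mm from the middle line, also measured before I let go. During the last press the tool shifted about 1 mm, and I did not measure the brace again.
- **Flatness:** about 0.01–0.02 rad of tilt at 8.6 N. At the final 14 N I checked by eye only.
- **Press:** 14 N, steady over 0.35 s, which by the given spring figures is about 4.7 mm sunk. A side force of about 4–5 N remained.
- **Lining:** looked unlifted in the pictures.
- **Other things on the bench:** I saw no contact, but took no final picture to check them.

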